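Angle a steel tube past the post into the marking-out jig

TASK

Push the loose square steel tube into the open-fronted jig bay on the bench, so that it lies wholly between the two cheeks, behind the upright post and flat against the back fence. The post leaves too little room to go in straight: pivot the tube by pushing one end, then the other, to angle it in. Only push it along the bench with the fingers, never lift it, and leave the other things on the bench where they are.

Things in the scene. Friction and masses are not known exactly. Their poses are not given: they have to be found in the camera images.
- tube: loose straight square steel tube, bare metal, 240 mm long, 20 x 20 mm section, hollow ends, about 0.26 kg (give or take a third), lying on the bench on the robot's side of the jig. Origin: centre of its underside; x along its length (ends at x = +-120 mm), z up. Slides on the bench with ordinary friction.
- jig: fixed dark steel bay: three walls 30 mm high, 8 mm thick, bare bench inside, open towards the robot. Origin: on the bench, middle of the open mouth; x points into the bay, y along it (left seen from the robot). Back fence's inner face at x = 65 mm; end cheeks from x = 0 to 65 mm, inner faces at y = +-155 mm. Bolting flanges 5 mm high, 25 mm wide lie outside the walls. May be turned a few degrees.
- post: fixed upright round steel pin, 14 mm in diameter, 50 mm high, standing in the mouth of the bay, at jig x = 0 and jig y either +80 or -80 mm. It does not move. Origin: centre of its foot, on the bench. From the post to the cheek farther from it the mouth is 228 mm wide.
- hole: the empty hole for the post at the mirrored place (jig x = 0, other sign of y): a dark flush disc 15 mm in diameter, no obstacle. Origin: its centre, on the bench.
- tin: bystander: closed pale metal tin, 60 mm in diameter, 60 mm high, standing off the left end of the jig. Origin: centre of its underside.
- collar: bystander: dark steel collar (ring), 56 mm outside diameter, 35 mm high, off the right end of the jig. Origin: centre of its underside.
- block: bystander: dark wooden block, 50 x 30 x 20 mm high, to the left of the tube. Origin: centre of its underside.
- plate: bystander: dark steel plate, 70 x 50 x 8 mm, lying flat to the right of the tube. Origin: centre of its underside.
- hammer: bystander: wooden-handled hammer lying beyond the jig. Origin: about its middle, on the bench.
- oil: bystander: grey plastic oil bottle, 60 mm in diameter, 150 mm high, standing beyond the jig on the right. Origin: centre of its underside.
- cup: bystander: open metal cup, 70 mm wide, 80 mm high, standing beyond the jig on the left. Origin: centre of its underside.
Not all that is in view belongs to the job. Several things have the shape of the tube; the one meant has the colours described above.

How it is judged:
At the end, for the whole second after the job is handed in: the tube lies at rest on the bench inside the bay, between the cheeks and behind the post, its middle within 9 mm of touching the back fence and its length parallel to the fence within 0.06 rad (3.4 degrees) (x of tube in the frame of jig between 0.046 and 0.062 m and y of tube in the frame of jig between -0.04 and 0.04 m and angle between the x axis of tube and the y axis of jig, either way round below 0.06 rad and height (world z) of tube below 0.006 m and angle between tube's own z axis and vertical below 0.1 rad and linear speed of tube below 0.01 m/s and angular speed of tube below 0.05 rad/s).
It fails at once if the tube is lifted or tipped off the bench (more than 15 mm, or 0.2 rad) (height (world z) of tube above 0.015 m or angle between tube's own z axis and vertical above 0.2 rad).
It fails at once if a bystander is moved by more than 30 mm (distance of any of tin, collar, block, plate, hammer, oil, cup from where it was at the start of the episode above 0.03 m).
It also fails if it takes over 72 s, if anything falls off the work surface, if the arm or the gripper's body presses on something with over 40 N, if the wrist force passes 120 N, or if a joint passes its speed limit or range.

ROBOT

A 7-joint arm with a two-finger parallel gripper is mounted at the origin on the work surface. World frame = base frame: x ahead of the robot, y to its left, z up, the work surface at z = 0. Lengths are in m, angles in rad, forces in N, time in s.
With the tool pointing down it reaches from about 0.425 to 0.925 m from the base axis. Payload 6.8 kg.
Tool frame: the origin (TCP) lies at the very end of the fingers, on their centre line; the grasp point (between the pads) lies 19 mm behind it; z points along the fingers, y is the direction in which the jaws open and shut (so a half turn about z gives the same grasp; the last joint's range is limited). The gripper opens to 85 mm and grips with 20 to 120 N. Pads are 22 mm wide; open, the fingers measure 114 mm over their backs; the gripper's body (76 mm by 85 mm) begins 54 mm behind the grasp point. The pads swing forward as they close: fully open they stand 13 mm farther back than shut.
Start: joints at [-1.232, 0.477, 0.022, 1.555, -0.011, 1.109, -0.083], TCP at [0.292, 0.609, 0.231] pointing down, gripper open.
Joint ranges: [-2.96, 2.96], [-0.34, 2.1], [-1.41, 1.46], [0.24, 2.44], [-1.37, 4.51], [0.17, 1.92], [-2.96, 2.96]. Speed limits (rad/s): [2.39, 2.39, 3.14, 3.14, 3.14, 3.14, 3.14].

INTERFACE

Orientations are given as a rotation vector (axis times angle).
In Python, from bench import monitor, viewer, job gives the robot as it stands. The module is installed in compiled form; this text tells all that it offers.
- The arm moves only by the tool drive_tool, never from a script. Its argument "commands" is a list of rows, each an object with "linear": the shift along the tool's x, y, z in m, a list of three; "dr": the turn, a rotation vector about the tool's x, y, z in degrees, a list of three; "jaw": the closure, from 0 (fully open) to 1 (shut). A call has 1 to 8 rows; each row shifts and turns the pose as measured when the row begins, along the tool's axes as they then stand; what a row does not reach is not made up. A row lasts 1/8 s, in which the tool goes at most 62.5 mm and 10.7 degrees, less where a joint would pass 70% of its speed; a pose out of reach is approached as far as the arm can. A call is refused whole if a number of a shift passes 0.0625 or a number of a turn 10.7, either way. A call with a gripper value outside its range is refused whole. The fingers move at their own pace and stop on an object; "force" is the grip in N (left out, the last holds). Time passes only in rows, so rows that do not move let the fingers close. It gives the time, the measured TCP pose, the force and the opening at its end, in the units of the state.
- monitor.get_obs(): the state, without advancing time (a new reading comes with each control period).
- viewer.grab_frame(name): name is "side" or "top"; returns the picture (420x560x3 uint8, red, green, blue); there is no depth.
- viewer.calibration(name): a dict with "K" (3x3 intrinsics, pixels), "R" (3x3) and "t" (3): a world point X has camera coordinates R X + t. Camera axes: x right, y down, z forward; pixel columns grow to the right and rows downward; lengths in m; the calibration is good to about 2 mm. A picture is of the moment at which its call begins. calibration takes no time and is no camera call.
- job.hand_in(): hands the job in, once; it reports no verdict.
The state is a dict: "clock": time; "joints": joint angles; "qvel": joint speeds; "tau": joint torques, N m; "tcp_pos": TCP position; "orientation": TCP orientation; "contact_force": force on the tool from outside, world axes, zero at the start; "moment": the same for the moment, N m; "grip_width": finger opening in m.
Only numpy, scipy, OpenCV 4.12 (cv2) and the standard library are available. Lean on these libraries where they do the work, as an engineer would, in place of code of your own. Each camera call takes 0.05 s, during which the arm holds its last target.

## Working session

There is one attempt and no reset: what is moved stays moved. The work goes in short steps, Python scripts to look and compute and a tool call to move; the robot and the scene stay as the last step left them, time stands still between calls to the robot, and variables do not carry over. Pictures are saved under pics/ and viewed, and the job is handed in when it is done.

Besides the shell and the picture viewer there is one more tool, called as a command line: name --argument value ..., lists and objects as JSON in quotes. drive_tool: Moves the arm, as the interface text tells. Its arguments: {"type":"object","properties":{"commands":{"type":"array"},"force":{"type":"number"}},"required":["commands"]}

```bash
mkdir -p pics
python3 - <<'E'
from bench import monitor, viewer, job
import cv2
o=monitor.get_obs()
for k in o: print(k,o[k])
for n in("side","top"):
    f=viewer.grab_frame(n); cv2.imwrite(f"pics/{n}0.png",f[:,:,::-1]); c=viewer.calibration(n); print(n,c)
E
```

```text
clock 0.0
joints [-1.23208445  0.47779391  0.02237593  1.55648954 -0.01146604  1.10929372
 -0.08311331]
qvel [-8.75788460e-04 -2.21966710e-06 -5.95705094e-04  1.94011356e-04
  5.39586343e-04 -2.00780577e-04 -2.98178636e-04]
tau [ 2.57323936e-04 -5.96458304e+01  1.60836093e+00 -2.81197125e+01
  1.24795493e-02  9.52612900e-03 -9.28380956e-06]
tcp_pos [0.2914437  0.60816423 0.23031451]
orientation [-6.95989768e-01 -3.06329207e+00  2.89317115e-03]
contact_force [-0.46143908  0.59732923 -0.02620836]
moment [-0.03374865  0.01607276  0.01273416]
grip_width 0.08554789999833659
side {'K': array([[413.30202327,   0.        , 275.70336313],
       [  0.        , 413.30202327, 212.41235681],
       [  0.        ,   0.        ,   1.        ]]), 'R': array([[ 0.96125592, -0.27531115,  0.01381414],
       [-0.14732645, -0.55545796, -0.8183895 ],
       [ 0.23298493,  0.78464656, -0.57449787]]), 't': array([-0.50655522,  0.10982589,  0.83920502])}
top {'K': array([[476.80205473,   0.        , 288.10396376],
       [  0.        , 476.80205473, 211.45716376],
       [  0.        ,   0.        ,   1.        ]]), 'R': array([[ 0.00750376, -0.99952466, -0.02990215],
       [-0.98315459, -0.00191317, -0.18276596],
       [ 0.18262187,  0.03076987, -0.98270162]]), 't': array([0.00975858, 0.51130214, 1.02240613])}
```

View pics/top0.png

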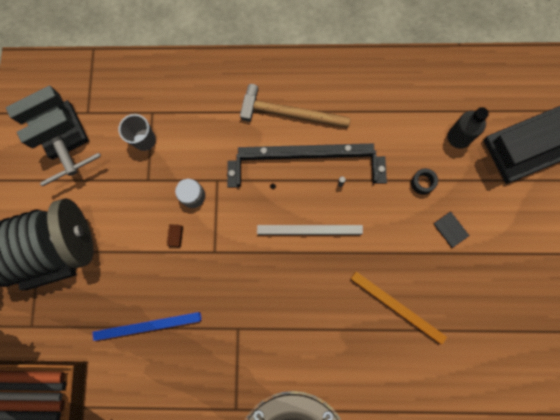

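View pics/side0.png

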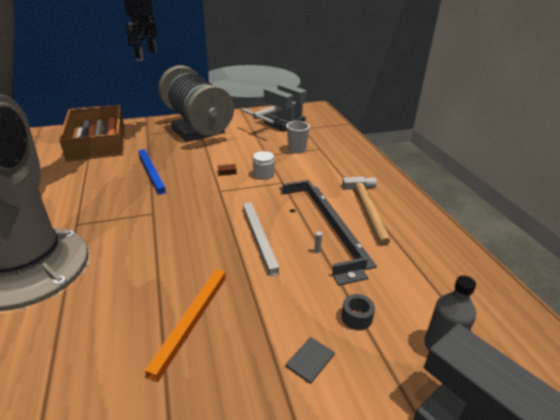

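```bash
cat > h.py <<'E'
from bench import monitor, viewer, job
import cv2, numpy as np
def pix2w(n,uv,z=0.):
    c=viewer.calibration(n);K,R,t=c['K'],c['R'],c['t']
    d=R.T@np.linalg.inv(K)@np.array([uv[0],uv[1],1.]);o=-R.T@t
    return (o+d*(z-o[2])/d[2])
def w2pix(n,X):
    c=viewer.calibration(n);p=c['K']@(c['R']@np.array(X,float)+c['t']);return p[:2]/p[2]
def crop(n,x0,y0,x1,y1,s,name):
    f=viewer.grab_frame(n)[y0:y1,x0:x1,::-1]
    cv2.imwrite(f"pics/{name}.png",cv2.resize(f,None,fx=s,fy=s,interpolation=cv2.INTER_CUBIC))
E
python3 - <<'E'
from h import *
f=cv2.imread('pics/top0.png')
cv2.imwrite('pics/c0.png',cv2.resize(f[135:255,220:400],None,fx=4.4,fy=4.4,interpolation=cv2.INTER_CUBIC))
E
```

```text
(no output)
```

View pics/c0.png

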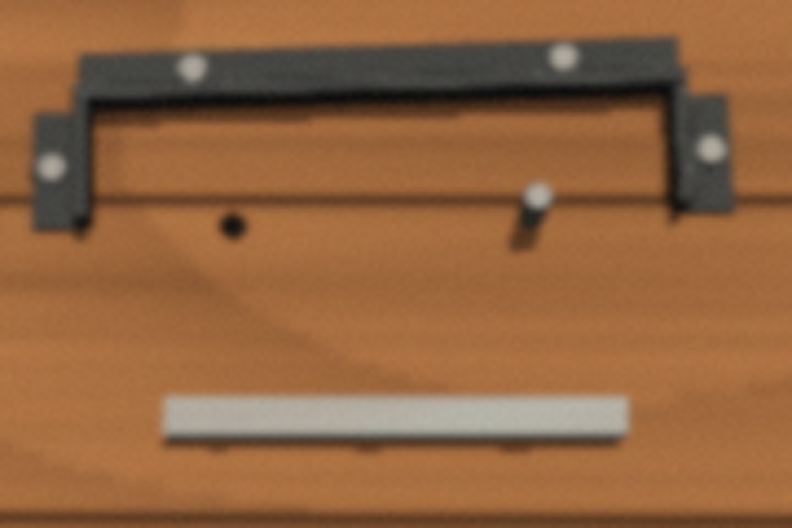

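Run:
```python
from h import *
P=lambda u,v,z: pix2w('top',(220+(u+.5)/4.4-.5,135+(v+.5)/4.4-.5),z).round(4)
print('tube',[P(u,v,.02) for u,v in((165,397),(628,397),(628,437),(165,437))])
print('hole',P(233,226,0),'post',P(538,196,.05), 'postfoot',P(526,216,0))
print('fence top inner', P(95,97,.03),P(665,82,.03))
print('fence outer flange/back', P(82,56,.005),P(678,40,.005))
print('cheek fronts', P(82,228,.03),P(680,208,.03),'inner', P(91,216,.03),P(669,205,.03))
for nm,uv,z in(('tin',(189,187),.06),('collar',(425,180),.035),('block',(175,236),.02),('plate',(451,230),.008)): print(nm,pix2w('top',uv,z).round(3))
```

```text
tube [array([0.4849, 0.0839, 0.02  ]), array([ 0.4856, -0.1565,  0.02  ]), array([ 0.4647, -0.156 ,  0.02  ]), array([0.4639, 0.0835, 0.02  ])]
hole [0.5814 0.051  0.    ] post [ 0.5852 -0.1089  0.05  ] postfoot [ 0.587  -0.1065  0.    ]
fence top inner [0.6445 0.1234 0.03  ] [ 0.6522 -0.1781  0.03  ]
fence outer flange/back [0.6755 0.1345 0.005 ] [ 0.6838 -0.1894  0.005 ]
cheek fronts [0.573  0.1284 0.03  ] [ 0.5838 -0.1843  0.03  ] inner [0.5795 0.1238 0.03  ] [ 0.5855 -0.1786  0.03  ]
tin [0.564 0.235 0.06 ]
collar [ 0.587 -0.299  0.035]
block [0.458 0.272 0.02 ]
plate [ 0.476 -0.36   0.008]
```

Three bar-shaped candidates appear in the top view: a blue bar at (147,326), an orange bar at (398,308) and a bare-metal bar at (310,230). The crop shows the bare-metal bar is plain grey, 240 mm long and 20 mm wide, so I choose it. The post is on the right (jig y = -80) and the hole on the left. The jig origin is about (0.583,-0.029), turned by about 0.025 rad.

Plan:
1. Push the tube left from its right end.
2. Push the right end forward.
3. Slide the tube in along its axis, past the post.
4. Swing the left end in.
5. Push it flush against the fence.

drive_tool --commands '[{"linear": [0, 0, 0], "dr": [0, 0, -8.5], "jaw": 1}, {"linear": [0, 0, 0], "dr": [0, 0, -8.5], "jaw": 1}, {"linear": [0, 0, 0], "dr": [0, 0, -8.5], "jaw": 1}, {"linear": [-0.04, -0.06, 0], "dr": [0, 0, 0], "jaw": 1}, {"linear": [-0.04, -0.06, 0], "dr": [0, 0, 0], "jaw": 1}, {"linear": [-0.04, -0.06, 0], "dr": [0, 0, 0], "jaw": 1}, {"linear": [-0.04, -0.06, 0], "dr": [0, 0, 0], "jaw": 1}, {"linear": [-0.03, -0.06, 0], "dr": [0, 0, 0], "jaw": 1}]' --force 20

```text
clock: 1.1
tcp_pos: [0.4619, 0.3438, 0.2266]
orientation: [0.039, -3.136, 0.008]
contact_force: [0.9, 0.2, -0.9]
grip_width: -0.0003
```

drive_tool --commands '[{"linear": [-0.01, -0.062, 0], "dr": [0, 0, 0], "jaw": 1}, {"linear": [-0.005, -0.062, 0], "dr": [0, 0, 0], "jaw": 1}, {"linear": [0, -0.062, 0], "dr": [0, 0, 0], "jaw": 1}, {"linear": [0, -0.062, 0], "dr": [0, 0, 0], "jaw": 1}, {"linear": [0, -0.062, 0], "dr": [0, 0, 0], "jaw": 1}, {"linear": [0, -0.062, 0], "dr": [0, 0, 0], "jaw": 1}, {"linear": [0, -0.062, 0], "dr": [0, 0, 0], "jaw": 1}, {"linear": [0, -0.062, 0], "dr": [0, 0, 0], "jaw": 1}]'

```text
clock: 2.1
tcp_pos: [0.4872, -0.1544, 0.2282]
orientation: [0.036, -3.136, 0.009]
contact_force: [1.7, -0.4, 0.0]
grip_width: 0.0
```

```bash
cat >> h.py <<'E'
from scipy.spatial.transform import Rotation as Rt
J0=np.array([.5835,-.029]);TH=.025
def jw(p): c,s=np.cos(TH),np.sin(TH); return J0+np.array([c*p[0]-s*p[1],s*p[0]+c*p[1]])
def wj(w): c,s=np.cos(TH),np.sin(TH); d=np.array(w[:2])-J0; return np.array([c*d[0]+s*d[1],-s*d[0]+c*d[1]])
def to(jx,jy,z,yaw=0):
    "tool-frame shift and turn (deg) to jig point, tool y at yaw (rad) to jig y"
    o=monitor.get_obs();R=Rt.from_rotvec(o['orientation']);w=jw((jx,jy))
    a=TH+yaw; T=Rt.from_matrix(np.array([[-np.cos(a),-np.sin(a),0],[-np.sin(a),np.cos(a),0],[0,0,-1]]).T.T)
    T=Rt.from_matrix(np.array([[-np.cos(a),-np.sin(a),0],[-np.sin(a),np.cos(a),0],[0,0,-1.]]))
    print('t',round(o['clock'],2),'tcp jig',wj(o['tcp_pos']).round(4),'z',round(o['tcp_pos'][2],4),'F',np.round(o['contact_force'],1))
    print('shift',R.inv().apply(np.array([w[0],w[1],z])-o['tcp_pos']).round(4),'turn',(R.inv()*T).as_rotvec(degrees=True).round(2))
E
python3 -c "
from h import *
to(-.108,-.17,.008)"
```

```text
t 2.1 tcp jig [-0.0994 -0.1229] z 0.2282 F [ 1.7 -0.4  0. ]
shift [ 0.0073 -0.0459  0.2205] turn [-0.32 -0.31 -0.11]
```

drive_tool --commands '[{"linear": [0.007, -0.046, 0], "dr": [0, 0, 0], "jaw": 1}, {"linear": [0, 0, 0.05], "dr": [0, 0, 0], "jaw": 1}, {"linear": [0, 0, 0.05], "dr": [0, 0, 0], "jaw": 1}, {"linear": [0, 0, 0.05], "dr": [0, 0, 0], "jaw": 1}, {"linear": [0, 0, 0.03], "dr": [0, 0, 0], "jaw": 1}, {"linear": [0, 0, 0.015], "dr": [0, 0, 0], "jaw": 1}, {"linear": [0, 0, 0], "dr": [0, 0, 0], "jaw": 1}]'

```text
clock: 2.98
tcp_pos: [0.4795, -0.211, 0.0287]
orientation: [0.019, -3.139, 0.014]
contact_force: [-0.4, -0.3, -0.3]
grip_width: -0.0004
```

```bash
python3 -c "
from h import *
to(-.108,-.17,.008)"
```

```text
t 2.98 tcp jig [-0.1085 -0.1794] z 0.0287 F [-0.4 -0.3 -0.3]
shift [-0.0004  0.0096  0.0206] turn [-0.5  -0.17 -0.75]
```

drive_tool --commands '[{"linear": [0, 0, 0.011], "dr": [0, 0, 0], "jaw": 1}, {"linear": [0, 0, 0.009], "dr": [-0.5, 0, -0.7], "jaw": 1}, {"linear": [0, 0.015, 0], "dr": [0, 0, 0], "jaw": 1}, {"linear": [0, 0.015, 0], "dr": [0, 0, 0], "jaw": 1}, {"linear": [0, 0.01, 0], "dr": [0, 0, 0], "jaw": 1}, {"linear": [0, 0.01, 0], "dr": [0, 0, 0], "jaw": 1}, {"linear": [0, 0.01, 0], "dr": [0, 0, 0], "jaw": 1}]'

```text
clock: 3.85
tcp_pos: [0.4808, -0.1479, 0.0109]
orientation: [-0.04, 3.137, -0.002]
contact_force: [0.5, -1.3, -0.1]
grip_width: -0.0001
```

```bash
python3 -c "
from h import *
to(-.108,-.095,.009)
crop('top',200,130,440,310,3.3,'a1')"
```

```text
t 3.85 tcp jig [-0.1056 -0.1163] z 0.0109 F [ 0.5 -1.3 -0.1]
shift [0.0024 0.0213 0.0019] turn [-0.07  0.22  0.02]
```

View pics/a1.png

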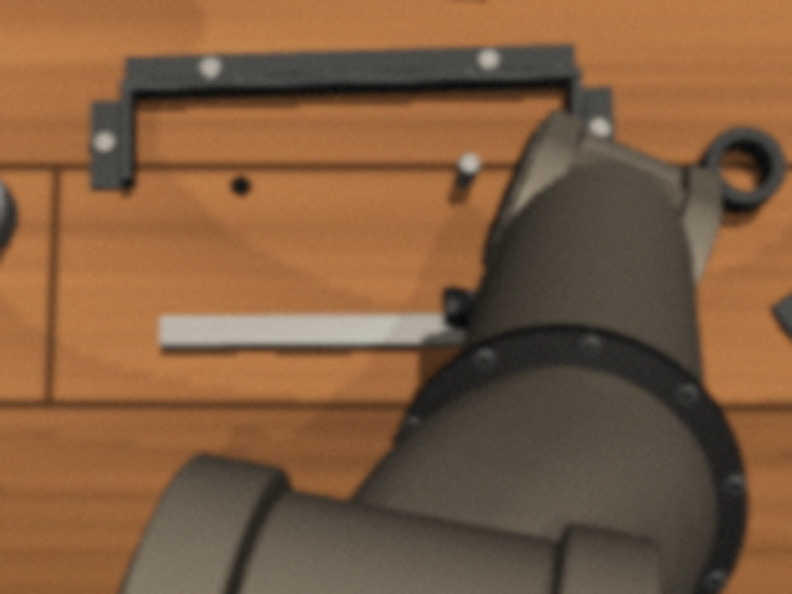

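drive_tool --commands '[{"linear": [0.002, 0.008, 0.001], "dr": [0, 0, 0], "jaw": 1}, {"linear": [0, 0.008, 0], "dr": [0, 0, 0], "jaw": 1}, {"linear": [0, 0.008, 0], "dr": [0, 0, 0], "jaw": 1}, {"linear": [0, -0.015, 0], "dr": [0, 0, 0], "jaw": 1}, {"linear": [0, -0.02, 0], "dr": [0, 0, 0], "jaw": 1}, {"linear": [0, 0, -0.04], "dr": [0, 0, 0], "jaw": 1}, {"linear": [0.04, 0, -0.02], "dr": [0, 0, 0], "jaw": 1}, {"linear": [0, 0, 0], "dr": [0, 0, 0], "jaw": 1}]'

```text
clock: 4.9
tcp_pos: [0.4372, -0.1625, 0.0709]
orientation: [-0.038, 3.139, -0.002]
contact_force: [-0.7, -0.0, -0.6]
grip_width: -0.0002
```

```bash
python3 -c "
from h import *
to(-.148,-.06,.009)
crop('top',200,130,440,310,3.3,'a2')
crop('side',200,150,400,300,4,'a2s')"
```

```text
t 4.9 tcp jig [-0.1496 -0.1298] z 0.0709 F [-0.7 -0.  -0.6]
shift [-0.0014  0.0699  0.0618] turn [-0.08  0.14 -0.05]
```

View pics/a2.png

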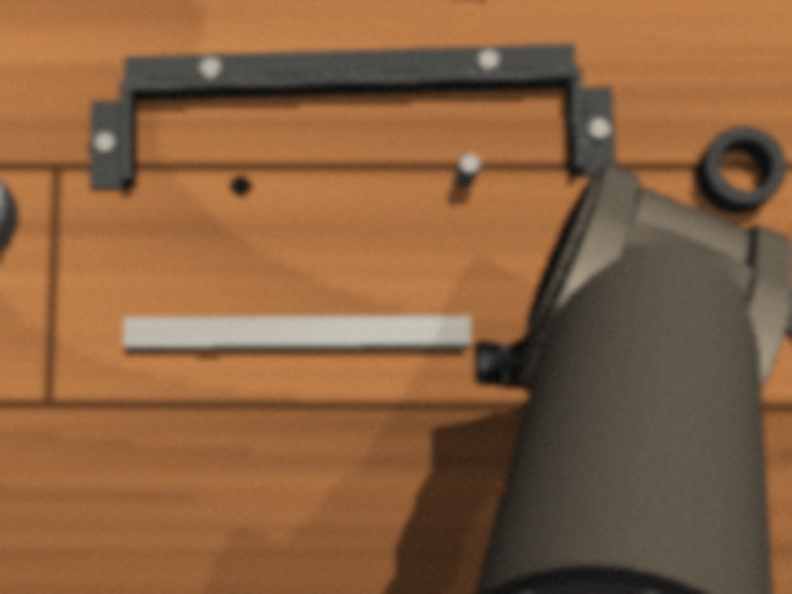

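View pics/a2s.png

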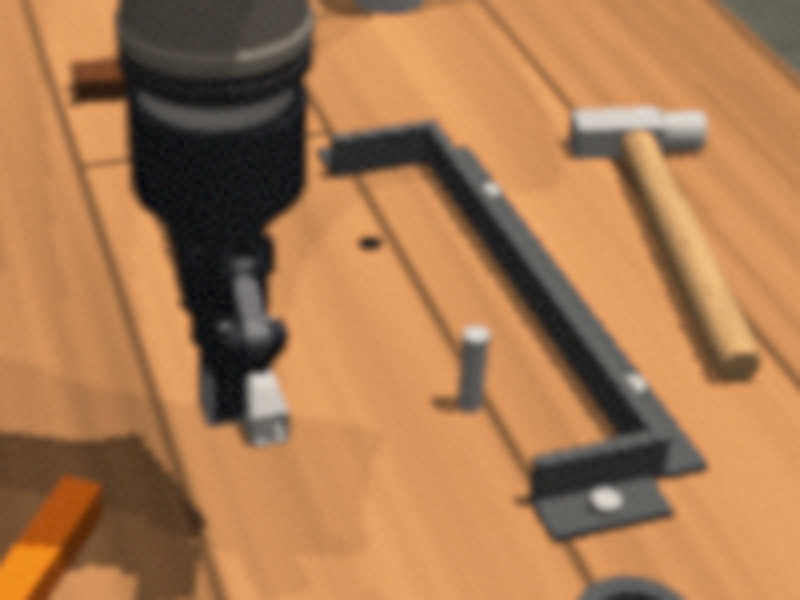

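```bash
cat >> h.py <<'E'
def tube(pts,x0,y0,s,z=.02):
    "corner pixels in crop -> jig centre, angle phi (right end deep +)"
    W=np.array([wj(pix2w('top',(x0+(u+.5)/s-.5,y0+(v+.5)/s-.5),z)) for u,v in pts])
    print('corners',W.round(4).tolist())
    c=W.mean(0);d=(W[1]+W[2]-W[0]-W[3])/2
    print('centre',c.round(4),'phi',np.arctan2(d[0],-d[1]).round(3),'len',np.linalg.norm(d).round(4))
E
python3 -c "
from h import *
tube([(123,318),(470,316),(470,350),(123,350)],200,130,3.3)"
```

```text
corners [[-0.0974, 0.1618], [-0.1013, -0.0789], [-0.125, -0.078], [-0.1198, 0.1618]]
centre [-0.1109  0.0417] phi -0.019 len 0.2403
```

drive_tool --commands '[{"linear": [0, 0.05, 0], "dr": [0, 0, 0], "jaw": 1}, {"linear": [0, 0.02, 0], "dr": [0, 0, 0], "jaw": 1}, {"linear": [0, 0, 0.03], "dr": [0, 0, 0], "jaw": 1}, {"linear": [0, 0, 0.02], "dr": [0, 0, 0], "jaw": 1}, {"linear": [0, 0, 0.01], "dr": [0, 0, 0], "jaw": 1}, {"linear": [-0.01, 0, 0], "dr": [0, 0, 0], "jaw": 1}]'

```text
clock: 5.75
tcp_pos: [0.4538, -0.0901, 0.0066]
orientation: [-0.043, 3.136, -0.003]
contact_force: [-0.0, 0.2, 0.4]
grip_width: 0.0003
```

```bash
python3 -c "
from h import *
to(-.131,-.062,.009)"
```

```text
t 5.75 tcp jig [-0.1312 -0.0579] z 0.0066 F [-0.   0.2  0.4]
shift [-0.0002 -0.0041 -0.0023] turn [-0.11  0.32  0.13]
```

drive_tool --commands '[{"linear": [-0.006, -0.003, -0.002], "dr": [0, 0, -2.5], "jaw": 1}, {"linear": [-0.0065, 0, 0], "dr": [0, 0, -2.5], "jaw": 1}, {"linear": [-0.0065, 0, 0], "dr": [0, 0, -2.5], "jaw": 1}, {"linear": [-0.0065, 0, 0], "dr": [0, 0, -2.5], "jaw": 1}, {"linear": [-0.0065, 0, 0], "dr": [0, 0, -2.5], "jaw": 1}, {"linear": [-0.0065, 0, 0], "dr": [0, 0, -2.5], "jaw": 1}, {"linear": [-0.0065, 0, 0], "dr": [0, 0, -2.5], "jaw": 1}, {"linear": [0, 0, 0], "dr": [0, 0, 0], "jaw": 1}]'

```text
clock: 6.75
tcp_pos: [0.504, -0.0858, 0.0109]
orientation: [-0.553, 3.083, -0.006]
contact_force: [0.4, -0.7, -0.0]
grip_width: -0.0001
```

```bash
python3 -c "
from h import *
to(-.131,-.062,.009,.3)
crop('top',200,130,440,310,3.3,'a3')"
```

```text
t 6.75 tcp jig [-0.0809 -0.0548] z 0.0109 F [ 0.4 -0.7 -0. ]
shift [0.0497 0.0094 0.0015] turn [-0.31  0.48  1.71]
```

View pics/a3.png

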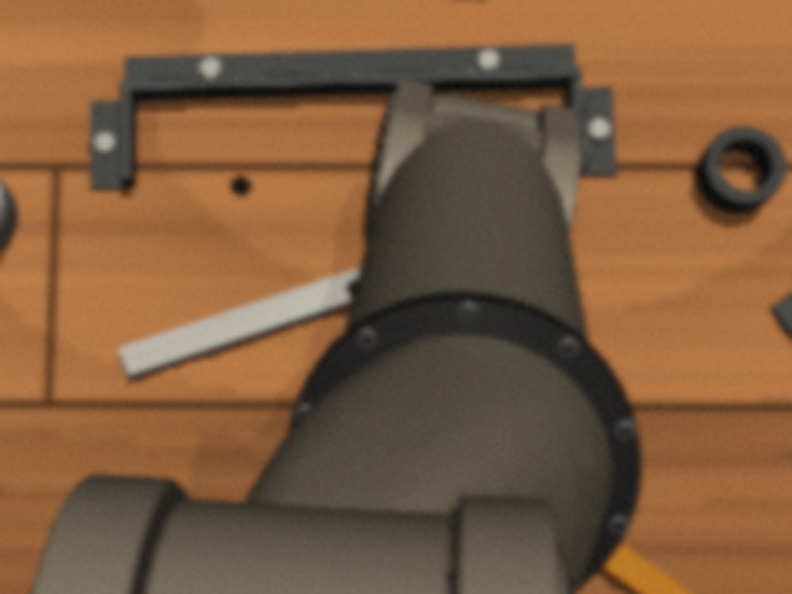

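drive_tool --commands '[{"linear": [-0.0065, 0, 0.001], "dr": [0, 0, -2.5], "jaw": 1}, {"linear": [-0.0065, 0, 0], "dr": [0, 0, -2.5], "jaw": 1}, {"linear": [-0.0065, 0, 0], "dr": [0, 0, -2.5], "jaw": 1}, {"linear": [-0.0065, 0, 0], "dr": [0, 0, -2.5], "jaw": 1}, {"linear": [-0.0065, 0, 0], "dr": [0, 0, -2.5], "jaw": 1}, {"linear": [0.02, 0, 0], "dr": [0, 0, 0], "jaw": 1}, {"linear": [0.03, 0.0, -0.03], "dr": [0, 0, 0], "jaw": 1}, {"linear": [0.03, -0.06, -0.04], "dr": [0, 0, 0], "jaw": 1}]'

```text
clock: 7.8
tcp_pos: [0.4949, -0.1497, 0.0709]
orientation: [-0.923, 3.001, 0.0]
contact_force: [1.0, -0.5, 0.2]
grip_width: 0.0001
```

```bash
python3 -c "
from h import *
to(-.131,-.062,.009,.5)
crop('top',200,130,440,310,3.3,'a4')"
```

```text
t 7.8 tcp jig [-0.0916 -0.1184] z 0.0709 F [ 1.  -0.5  0.2]
shift [0.0027 0.0688 0.0618] turn [-0.02  0.11  4.12]
```

View pics/a4.png

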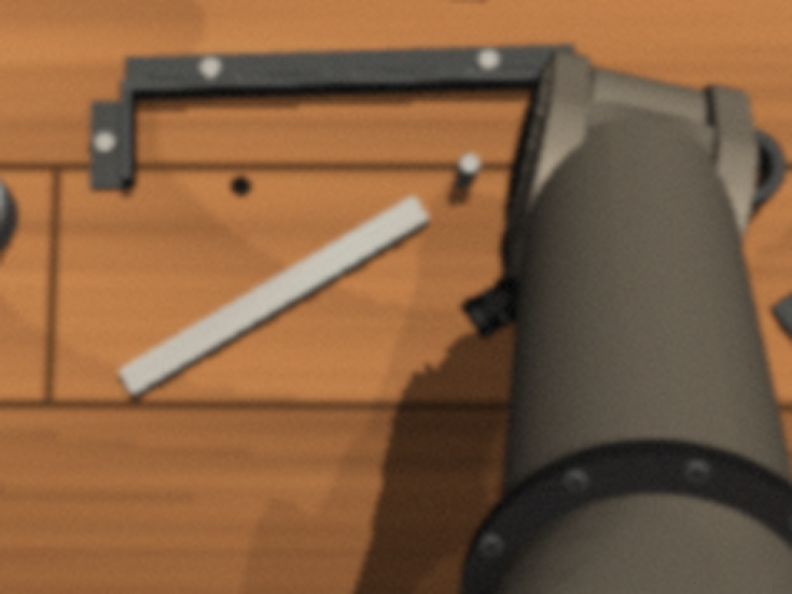

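```bash
cat >> h.py <<'E'
def plan(c,phi):
    a=np.array([np.sin(phi),-np.cos(phi)]);n=np.array([np.cos(phi),np.sin(phi)]);d=np.array(c)-[0,-.08]
    print('offset from post',(n@d).round(4),'s post',-(a@d).round(4),'R end',(c+.12*a).round(4),'L end',(c-.12*a).round(4))
    return a,n
E
python3 -c "
from h import *
tube([(118,375),(414,196),(430,215),(135,396)],200,130,3.3)
plan(np.array([-.0841,.0628]),.56)"
```

```text
corners [[-0.1372, 0.1652], [-0.0153, -0.0429], [-0.0292, -0.0537], [-0.152, 0.1534]]
centre [-0.0834  0.0555] phi 0.532 len 0.241
offset from post 0.0046 s post 0.1657 R end [-0.0204 -0.0389] L end [-0.1478  0.1645]
```

```bash
python3 -c "
from h import *
to(-.118,.035,.009,.53)"
```

```text
t 7.85 tcp jig [-0.0882 -0.1304] z 0.0759 F [ 2.5 -7.7  2.9]
shift [-0.0622  0.1568  0.0653] turn [-0.69  0.33  1.73]
```

drive_tool --commands '[{"linear": [0, 0.05, 0], "dr": [0, 0, 1.7], "jaw": 1}, {"linear": [-0.02, 0.05, 0], "dr": [0, 0, 0], "jaw": 1}, {"linear": [-0.02, 0.04, 0], "dr": [0, 0, 0], "jaw": 1}, {"linear": [-0.01, 0.015, 0], "dr": [0, 0, 0], "jaw": 1}, {"linear": [0, 0, 0], "dr": [0, 0, 0], "jaw": 1}]'

```text
clock: 8.48
tcp_pos: [0.4552, -0.0078, 0.0755]
orientation: [-0.838, 3.015, -0.021]
contact_force: [0.0, -1.0, 0.8]
grip_width: 0.0003
```

```bash
python3 -c "
from h import *
to(-.118,.035,.009,.53)"
```

```text
t 8.47 tcp jig [-0.1278  0.0244] z 0.0755 F [ 0.  -1.   0.8]
shift [-0.0132  0.0055  0.0665] turn [-0.95  0.48 -0.74]
```

drive_tool --commands '[{"linear": [0, 0.006, 0.03], "dr": [-0.9, 0.4, -0.7], "jaw": 1}, {"linear": [0, 0, 0.025], "dr": [0, 0, 0], "jaw": 1}, {"linear": [0, 0, 0.01], "dr": [0, 0, 0], "jaw": 1}, {"linear": [-0.012, 0, 0], "dr": [0, 0, 0], "jaw": 1}, {"linear": [-0.01, 0, 0], "dr": [0, 0, 0], "jaw": 1}, {"linear": [-0.008, 0, 0], "dr": [0, 0, 0], "jaw": 1}, {"linear": [0, 0, 0], "dr": [0, 0, 0], "jaw": 1}]'

```text
clock: 9.35
tcp_pos: [0.4816, 0.0082, 0.0114]
orientation: [-0.849, 3.018, -0.005]
contact_force: [-1.1, 0.6, 0.7]
grip_width: -0.0002
```

```bash
python3 -c "
from h import *
to(-.0783,.0583,.009,.53)
crop('top',200,130,440,310,3.3,'a5')"
```

```text
t 9.35 tcp jig [-0.1009  0.0398] z 0.0114 F [-1.1  0.6  0.7]
shift [-0.0288  0.0048  0.0026] turn [-0.27  0.31 -0.39]
```

View pics/a5.png

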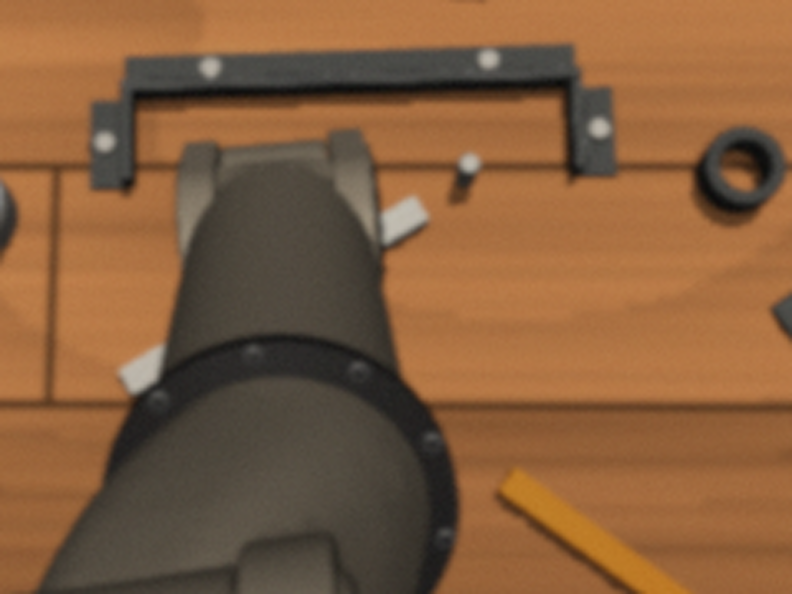

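drive_tool --commands '[{"linear": [-0.007, 0.002, 0.001], "dr": [0, 0, 0], "jaw": 1}, {"linear": [-0.007, 0.001, 0], "dr": [0, 0, 0], "jaw": 1}, {"linear": [-0.007, 0, 0], "dr": [0, 0, 0], "jaw": 1}, {"linear": [-0.008, 0, 0], "dr": [0, 0, 0], "jaw": 1}, {"linear": [-0.003, 0, 0], "dr": [0, 0, 0], "jaw": 1}]'

```text
clock: 10.02
tcp_pos: [0.5055, 0.0269, 0.0101]
orientation: [-0.848, 3.025, -0.005]
contact_force: [-2.9, -2.9, 3.5]
grip_width: 0.0002
```

```bash
python3 -c "
from h import *
to(-.0783,.0583,.009,.53)
crop('top',200,130,440,310,3.3,'a6')"
```

```text
t 10.03 tcp jig [-0.0766  0.0578] z 0.0101 F [-2.9 -2.9  3.5]
shift [0.0013 0.0013 0.0011] turn [-0.19 -0.03 -0.47]
```

View pics/a6.png

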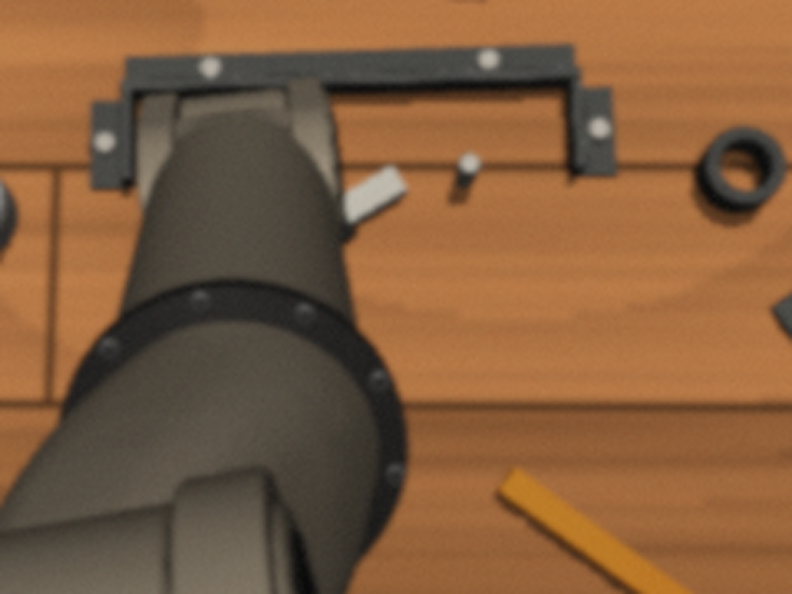

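drive_tool --commands '[{"linear": [0.02, 0, 0], "dr": [0, 0, 0], "jaw": 1}, {"linear": [0.005, 0, -0.04], "dr": [0, 0, 0], "jaw": 1}, {"linear": [0, 0.05, -0.02], "dr": [0, 0, 0], "jaw": 1}, {"linear": [-0.01, 0.05, 0], "dr": [0, 0, 0], "jaw": 1}, {"linear": [-0.01, 0.05, 0], "dr": [0, 0, 0], "jaw": 1}, {"linear": [-0.01, 0.01, 0], "dr": [0, 0, 0], "jaw": 1}, {"linear": [0, 0, 0], "dr": [0, 0, 0], "jaw": 1}]'

```text
clock: 10.95
tcp_pos: [0.4324, 0.1746, 0.0732]
orientation: [-0.843, 3.008, 0.001]
contact_force: [0.2, -0.5, 0.5]
grip_width: 0.0001
```

```bash
python3 -c "
from h import *
to(-.138,.204,.009,.53)
crop('top',200,130,440,310,3.3,'a7')"
```

```text
t 10.95 tcp jig [-0.146   0.2073] z 0.0732 F [ 0.2 -0.5  0.5]
shift [-0.0042 -0.0066  0.0644] turn [-0.25  0.96 -0.48]
```

View pics/a7.png

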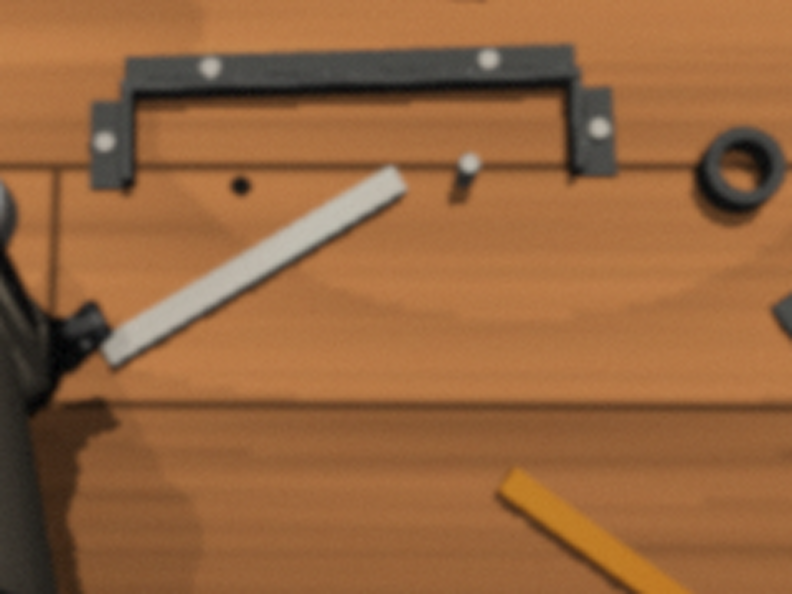

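```bash
python3 -c "
from h import *
tube([(97,348),(390,166),(407,187),(113,368)],200,130,3.3)
plan(np.array([-.0624,.0722]),.53)"
```

```text
corners [[-0.118, 0.1799], [0.0068, -0.0268], [-0.0087, -0.0382], [-0.1322, 0.1687]]
centre [-0.063   0.0709] phi 0.541 len 0.2412
offset from post 0.0231 s post 0.1629 R end [-0.0017 -0.0313] L end [-0.1231  0.1757]
```

drive_tool --commands '[{"linear": [-0.0015, 0, 0.03], "dr": [0, 0.9, -1], "jaw": 1}, {"linear": [0, 0, 0.025], "dr": [0, 0, 0], "jaw": 1}, {"linear": [0, 0, 0.008], "dr": [0, 0, 0], "jaw": 1}, {"linear": [0, -0.01, 0], "dr": [0, 0, 0], "jaw": 1}, {"linear": [0, 0, 0], "dr": [0, 0, 0], "jaw": 1}]'

```text
clock: 11.62
tcp_pos: [0.4432, 0.1591, 0.0097]
orientation: [-0.856, 3.019, -0.01]
contact_force: [0.2, 0.3, 0.5]
grip_width: 0.0002
```

```bash
python3 -c "
from h import *
to(-.1247-.514*.018,.174+.858*.018,.009,.54)"
```

```text
t 11.62 tcp jig [-0.1355  0.1915] z 0.0097 F [0.2 0.3 0.5]
shift [-0.0003 -0.0026  0.0007] turn [-0.41  0.1  -0.7 ]
```

drive_tool --commands '[{"linear": [0, -0.008, 0], "dr": [-0.4, 0, -0.7], "jaw": 1}, {"linear": [0, -0.008, 0], "dr": [0, 0, 0], "jaw": 1}, {"linear": [0, -0.008, 0], "dr": [0, 0, 0], "jaw": 1}, {"linear": [0, -0.008, 0], "dr": [0, 0, 0], "jaw": 1}, {"linear": [0, -0.008, 0], "dr": [0, 0, 0], "jaw": 1}, {"linear": [0, -0.004, 0], "dr": [0, 0, 0], "jaw": 1}]'

```text
clock: 12.38
tcp_pos: [0.4688, 0.12, 0.0113]
orientation: [-0.876, 3.013, 0.003]
contact_force: [-1.9, 1.0, 0.3]
grip_width: 0.0003
```

```bash
python3 -c "
from h import *
to(-.1247-.514*.018,.174+.858*.018,.009,.54)
crop('top',200,130,440,310,3.3,'a8')"
```

```text
t 12.38 tcp jig [-0.1109  0.1519] z 0.0113 F [-1.9  1.   0.3]
shift [0.0004 0.0441 0.0023] turn [0.04 0.25 0.06]
```

View pics/a8.png

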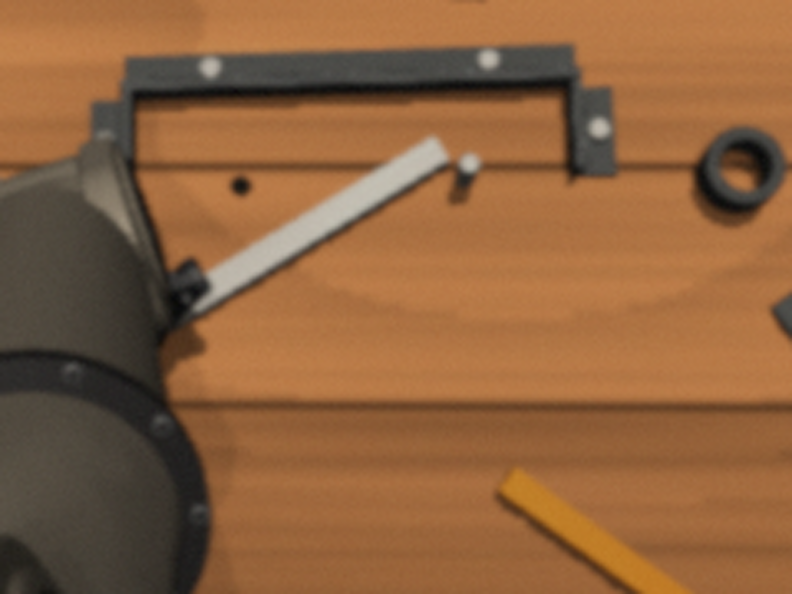

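```bash
python3 -c "
from h import *
P=lambda u,v:wj(pix2w('top',(200+(u+.5)/3.3-.5,130+(v+.5)/3.3-.5),.02))
n=np.array([np.cos(.54),np.sin(.54)])
for p in((434,136),(451,160),(195,318),(113,368),(407,187)):
  q=P(*p);print(q.round(4),(n@(q-[0,-.08])).round(4))
print(wj(pix2w('top',(200+468.5/3.3-.35,130+162.5/3.3-.35),.05)))"
```

```text
[ 0.0279 -0.0584] 0.035
[ 0.0101 -0.0698] 0.0139
[-0.0985  0.1116] 0.014
[-0.1322  0.1687] 0.0144
[-0.0087 -0.0382] 0.014
[ 0.00030832 -0.07929692]
```

drive_tool --commands '[{"linear": [0, -0.008, 0.001], "dr": [0, 0, 0], "jaw": 1}, {"linear": [0, -0.008, 0], "dr": [0, 0, 0], "jaw": 1}, {"linear": [0, -0.008, 0], "dr": [0, 0, 0], "jaw": 1}, {"linear": [0, -0.008, 0], "dr": [0, 0, 0], "jaw": 1}, {"linear": [0, -0.008, 0], "dr": [0, 0, 0], "jaw": 1}, {"linear": [0, -0.008, 0], "dr": [0, 0, 0], "jaw": 1}]'

```text
clock: 13.18
tcp_pos: [0.4952, 0.0823, 0.0111]
orientation: [-0.885, 3.01, 0.01]
contact_force: [-2.8, 3.6, 3.8]
grip_width: 0.0003
```

```bash
python3 -c "
from h import *
to(-.1247-.514*.018,.174+.858*.018,.009,.54)
crop('top',200,130,440,310,3.3,'a9')"
```

```text
t 13.18 tcp jig [-0.0855  0.1135] z 0.0111 F [-2.8  3.6  3.8]
shift [0.0019 0.0901 0.0026] turn [0.28 0.34 0.39]
```

View pics/a9.png

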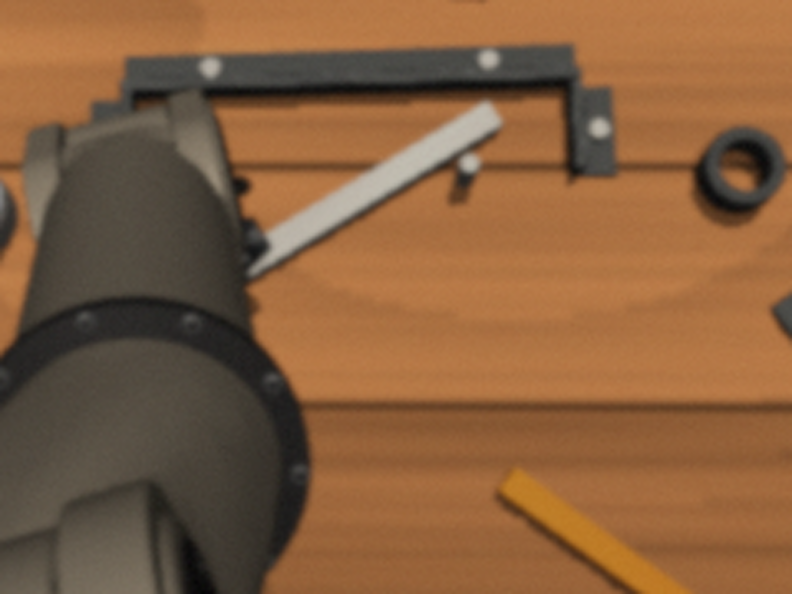

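drive_tool --commands '[{"linear": [0, 0.02, 0.001], "dr": [0, 0, 0], "jaw": 1}, {"linear": [0.03, 0, 0], "dr": [0, 0, 0], "jaw": 1}, {"linear": [0.035, 0, 0], "dr": [0, 0, 0], "jaw": 1}, {"linear": [0, -0.025, 0], "dr": [0, 0, 0], "jaw": 1}, {"linear": [0, -0.025, 0], "dr": [0, 0, 0], "jaw": 1}, {"linear": [0, 0, 0], "dr": [0, 0, 0], "jaw": 1}]'

```text
clock: 13.98
tcp_pos: [0.4584, 0.0129, 0.0091]
orientation: [-0.873, 3.011, -0.0]
contact_force: [-0.6, -0.2, -0.1]
grip_width: -0.0003
```

```bash
python3 -c "
from h import *
to(-.103,.063,.009,.54)
crop('top',200,130,440,310,3.3,'a10')"
```

```text
t 13.97 tcp jig [-0.1241  0.045 ] z 0.0091 F [-0.6 -0.2 -0.1]
shift [-0.0273  0.0046  0.0003] turn [-0.12  0.38 -0.03]
```

View pics/a10.png

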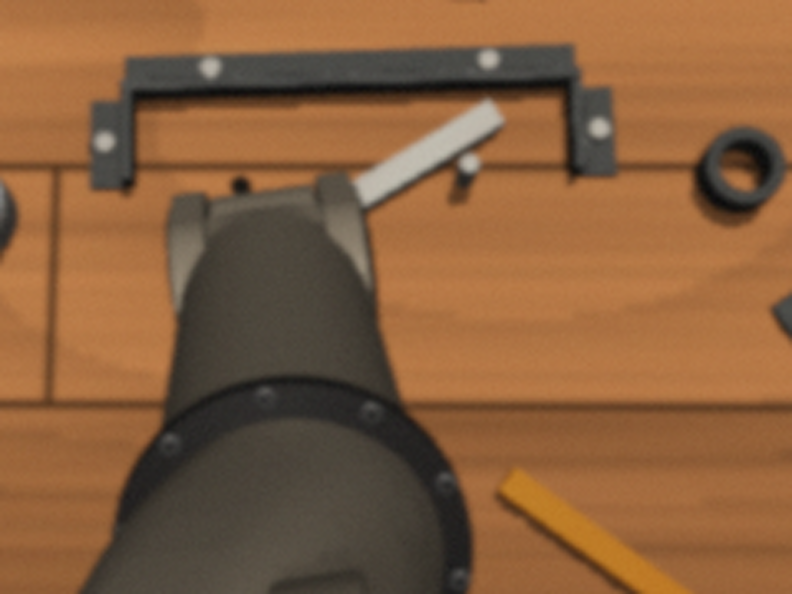

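drive_tool --commands '[{"linear": [-0.02, 0.004, 0], "dr": [0, 0, 0], "jaw": 1}, {"linear": [-0.018, 0.001, 0], "dr": [0, 0, 0], "jaw": 1}, {"linear": [-0.01, 0, 0], "dr": [0, 0, 0], "jaw": 1}, {"linear": [-0.0065, 0, 0], "dr": [0, 0, 2.5], "jaw": 1}, {"linear": [-0.0065, 0, 0], "dr": [0, 0, 2.5], "jaw": 1}, {"linear": [-0.0065, 0, 0], "dr": [0, 0, 2.5], "jaw": 1}, {"linear": [-0.0065, 0, 0], "dr": [0, 0, 2.5], "jaw": 1}, {"linear": [-0.0065, 0, 0], "dr": [0, 0, 2.5], "jaw": 1}]'

```text
clock: 15.02
tcp_pos: [0.5255, 0.0649, 0.0085]
orientation: [-0.528, 3.096, 0.003]
contact_force: [-1.6, -0.7, 1.8]
grip_width: -0.0001
```

```bash
python3 -c "
from h import *
to(-.103,.063,.009,.3)
crop('top',200,130,440,310,3.3,'a11')"
```

```text
t 15.03 tcp jig [-0.0556  0.0953] z 0.0085 F [-1.6 -0.7  1.8]
shift [ 0.055  -0.0161 -0.0006] turn [0.1  0.05 0.74]
```

View pics/a11.png

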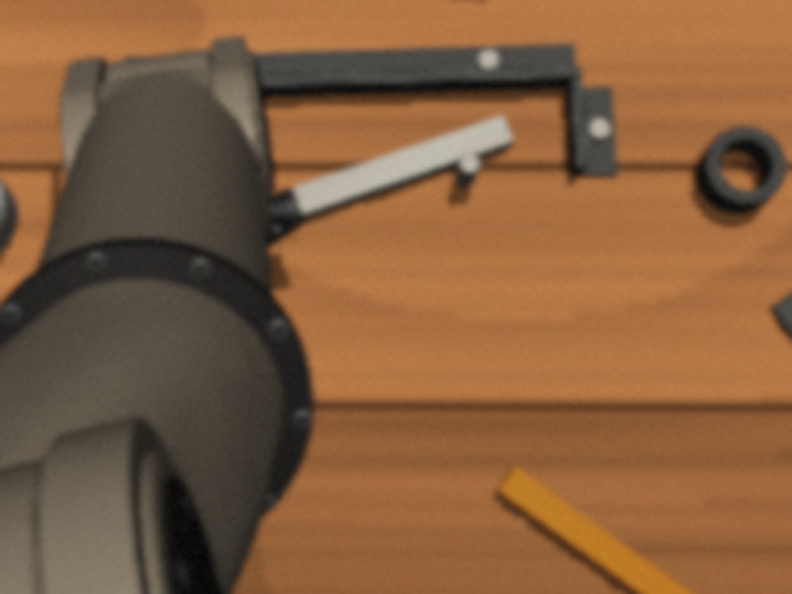

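drive_tool --commands '[{"linear": [-0.0068, -0.001, 0], "dr": [0, 0, 2.5], "jaw": 1}, {"linear": [-0.0068, -0.001, 0], "dr": [0, 0, 2.5], "jaw": 1}, {"linear": [-0.0068, -0.001, 0], "dr": [0, 0, 2.5], "jaw": 1}, {"linear": [-0.0068, -0.001, 0], "dr": [0, 0, 2.5], "jaw": 1}, {"linear": [-0.0068, -0.001, 0], "dr": [0, 0, 2.5], "jaw": 1}]'

```text
clock: 15.7
tcp_pos: [0.5629, 0.0694, 0.0086]
orientation: [-0.163, 3.136, 0.004]
contact_force: [-0.6, 1.2, 0.2]
grip_width: 0.0003
```

```bash
python3 -c "
from h import *
to(-.0,.09,.009,.1)
crop('top',200,130,440,310,3.3,'a12')"
```

```text
t 15.7 tcp jig [-0.0181  0.0989] z 0.0086 F [-0.6  1.2  0.2]
shift [-0.0174 -0.0103 -0.0004] turn [ 0.15  0.11 -1.21]
```

View pics/a12.png

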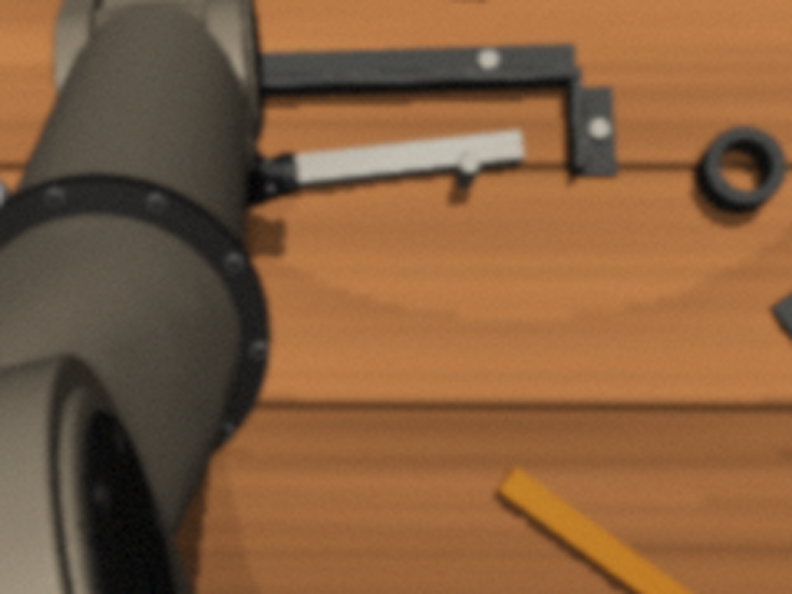

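drive_tool --commands '[{"linear": [-0.007, -0.001, 0], "dr": [0, 0, 2.5], "jaw": 1}, {"linear": [-0.006, 0, 0], "dr": [0, 0, 2.2], "jaw": 1}, {"linear": [0.015, 0, 0], "dr": [0, 0, 0], "jaw": 1}, {"linear": [0.02, 0, 0], "dr": [0, 0, 0], "jaw": 1}, {"linear": [0, -0.05, 0], "dr": [0, 0, 0], "jaw": 1}, {"linear": [0, -0.05, 0], "dr": [0, 0, 0], "jaw": 1}, {"linear": [0, 0, 0], "dr": [0, 0, 0], "jaw": 1}]'

```text
clock: 16.62
tcp_pos: [0.5401, -0.0329, 0.0084]
orientation: [-0.026, 3.138, 0.004]
contact_force: [0.5, 1.1, -0.7]
grip_width: 0.0001
```

```bash
python3 -c "
from h import *
to(-.015,.005,.009,.0)
crop('top',200,130,440,310,3.3,'a13')
crop('side',200,150,400,300,4,'a13s')"
```

```text
t 16.62 tcp jig [-0.0434 -0.0028] z 0.0084 F [ 0.5  1.1 -0.7]
shift [-0.0284  0.008  -0.0005] turn [ 0.15  0.19 -0.47]
```

View pics/a13.png

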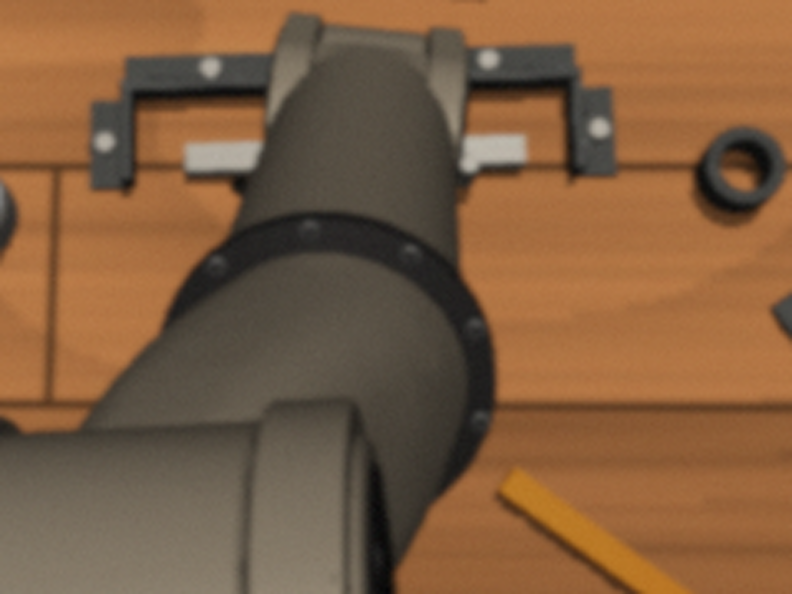

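View pics/a13s.png

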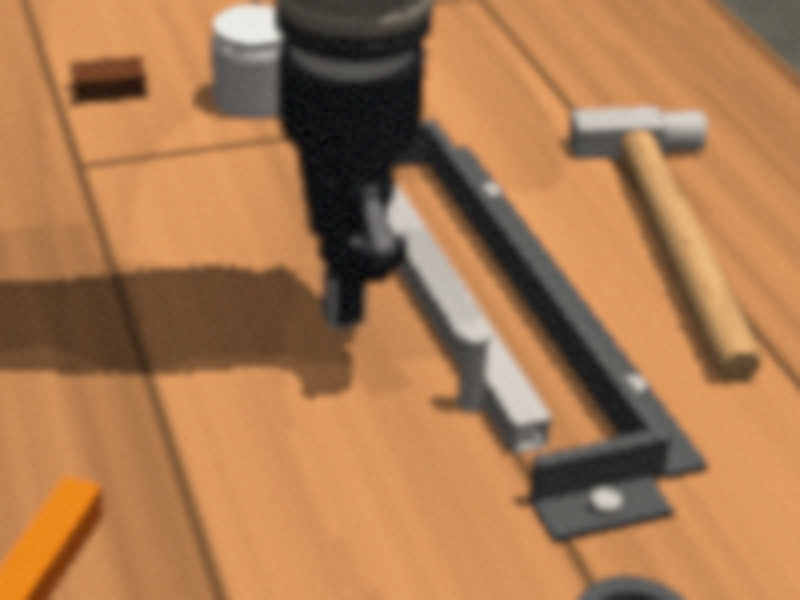

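drive_tool --commands '[{"linear": [-0.02, 0.003, 0], "dr": [0, 0, -0.5], "jaw": 1}, {"linear": [-0.018, 0, 0], "dr": [0, 0, 0], "jaw": 1}, {"linear": [-0.008, 0, 0], "dr": [0, 0, 0], "jaw": 1}, {"linear": [-0.008, 0, 0], "dr": [0, 0, 0], "jaw": 1}, {"linear": [-0.008, 0, 0], "dr": [0, 0, 0], "jaw": 1}, {"linear": [-0.006, 0, 0], "dr": [0, 0, 0], "jaw": 1}, {"linear": [0, 0, 0], "dr": [0, 0, 0], "jaw": 1}]'

```text
clock: 17.6
tcp_pos: [0.6054, -0.0151, 0.0073]
orientation: [0.063, -3.136, -0.013]
contact_force: [0.2, 0.6, 0.3]
grip_width: 0.0002
```

```bash
python3 -c "
from h import *
tube([(185,145),(525,135),(527,165),(187,175)],200,130,3.3)
to(.034,.0,.009,.0)
crop('top',200,130,440,310,3.3,'a14')"
```

```text
corners [[0.0258, 0.118], [0.0269, -0.1225], [0.0051, -0.1229], [0.0039, 0.1167]]
centre [ 0.0154 -0.0027] phi 0.005 len 0.24
t 17.6 tcp jig [0.0222 0.0133] z 0.0073 F [0.2 0.6 0.3]
shift [-0.0116 -0.0135 -0.0019] turn [ 0.49 -0.26  0.88]
```

View pics/a14.png

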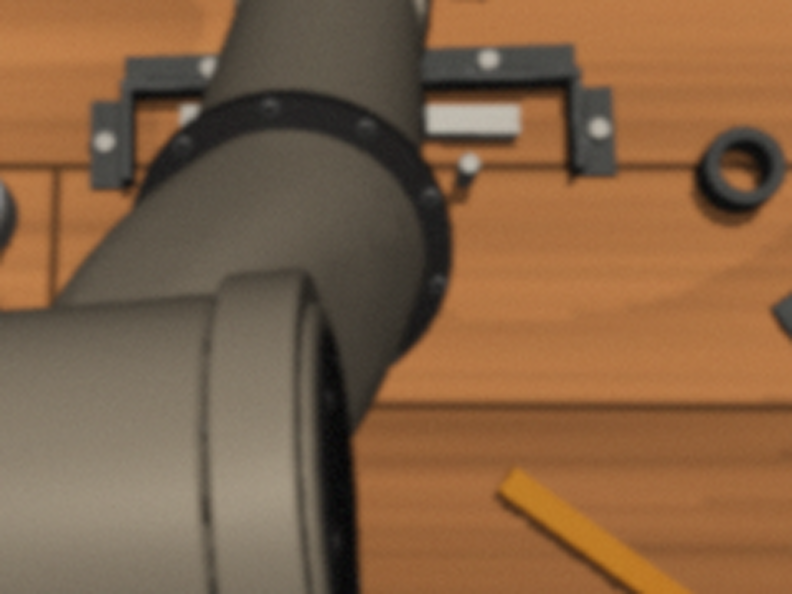

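drive_tool --commands '[{"linear": [0.01, -0.005, -0.001], "dr": [0.4, 0, 0.8], "jaw": 1}, {"linear": [0, -0.011, -0.001], "dr": [0, 0, 0], "jaw": 1}, {"linear": [-0.01, 0, 0], "dr": [0, 0, 0], "jaw": 1}, {"linear": [-0.006, 0, 0], "dr": [0, 0, 0], "jaw": 1}, {"linear": [-0.005, 0, 0], "dr": [0, 0, 0], "jaw": 1}, {"linear": [0, 0, 0], "dr": [0, 0, 0], "jaw": 1}]'

```text
clock: 18.4
tcp_pos: [0.6177, -0.0328, 0.0095]
orientation: [0.038, -3.137, -0.001]
contact_force: [0.0, -0.4, 0.1]
grip_width: -0.0002
```

```bash
python3 -c "
from h import *
to(.034,.0,.009,.0)
crop('top',200,130,440,310,3.3,'a15')"
```

```text
t 18.4 tcp jig [ 0.0341 -0.0047] z 0.0095 F [ 0.  -0.4  0.1]
shift [0.0001 0.0047 0.0005] turn [ 0.05 -0.22 -0.03]
```

View pics/a15.png

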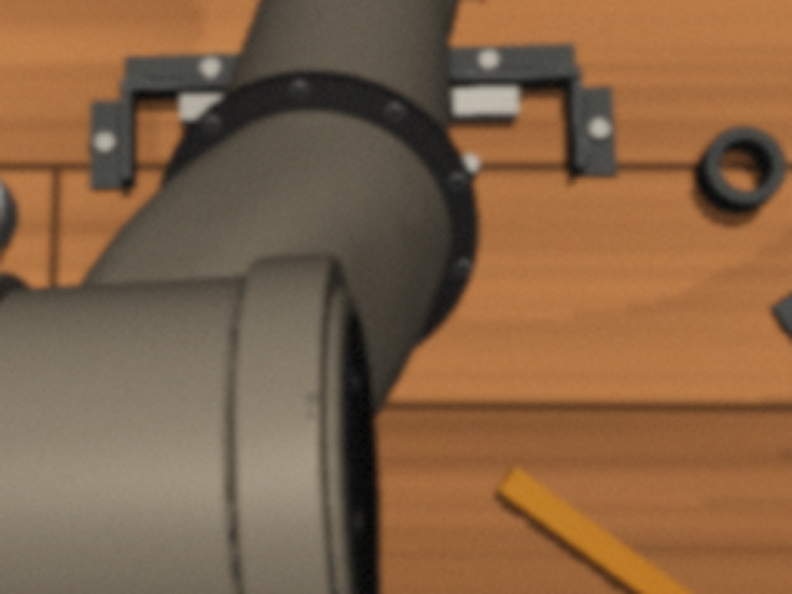

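drive_tool --commands '[{"linear": [-0.003, 0.002, 0], "dr": [0, 0, 0], "jaw": 1}, {"linear": [-0.002, 0, 0], "dr": [0, 0, 0], "jaw": 1}]'

```text
clock: 18.7
tcp_pos: [0.619, -0.0316, 0.0088]
orientation: [0.037, -3.13, -0.0]
contact_force: [-7.3, 0.4, 5.1]
grip_width: 0.0003
```

Contact force is rising, so the tube is against the fence. Next I back off and look.

drive_tool --commands '[{"linear": [0.01, 0, 0], "dr": [0, 0, 0], "jaw": 1}, {"linear": [0.03, 0, 0], "dr": [0, 0, 0], "jaw": 1}, {"linear": [0.05, 0, 0], "dr": [0, 0, 0], "jaw": 1}, {"linear": [0.03, 0, -0.05], "dr": [0, 0, 0], "jaw": 1}, {"linear": [0, 0.06, -0.05], "dr": [0, 0, 0], "jaw": 1}, {"linear": [0, 0.06, -0.05], "dr": [0, 0, 0], "jaw": 1}, {"linear": [0, 0.06, 0], "dr": [0, 0, 0], "jaw": 1}, {"linear": [0, 0.06, 0], "dr": [0, 0, 0], "jaw": 1}]'

```text
clock: 19.7
tcp_pos: [0.4943, 0.1866, 0.147]
orientation: [-0.023, 3.141, 0.006]
contact_force: [1.6, 1.0, 0.4]
grip_width: 0.0001
```

drive_tool --commands '[{"linear": [0, 0.06, 0], "dr": [0, 0, 0], "jaw": 1}, {"linear": [0, 0.06, 0], "dr": [0, 0, 0], "jaw": 1}, {"linear": [0, 0.06, 0], "dr": [0, 0, 0], "jaw": 1}, {"linear": [0, 0, 0], "dr": [0, 0, 0], "jaw": 1}]'

```text
clock: 20.2
tcp_pos: [0.4886, 0.3804, 0.1495]
orientation: [-0.037, 3.136, 0.019]
contact_force: [0.6, -1.1, -1.2]
grip_width: 0.0004
```

```bash
python3 -c "
from h import *
cv2.imwrite('pics/topf.png',viewer.grab_frame('top')[:,:,::-1])
crop('top',220,135,400,255,4.4,'b1')
crop('side',220,150,400,285,4.4,'b1s')"
```

```text
(no output)
```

View pics/b1.png

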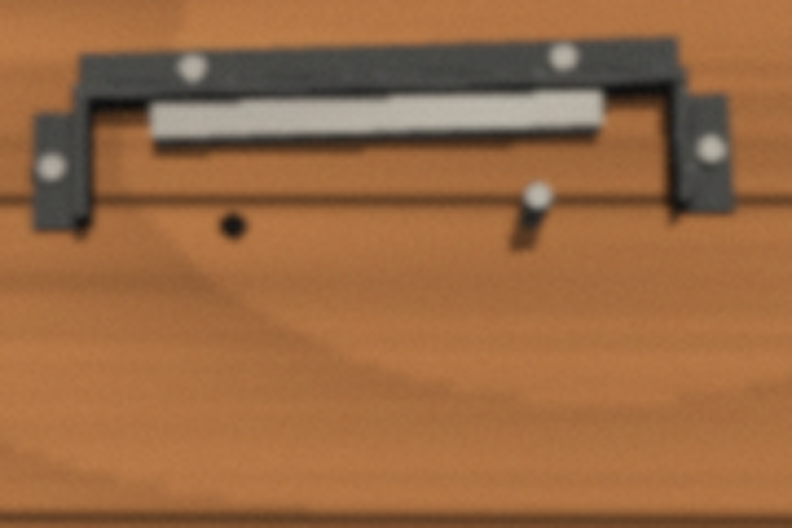

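View pics/topf.png

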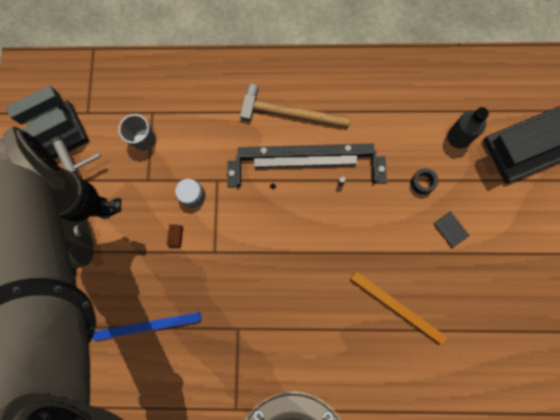

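View pics/b1s.png

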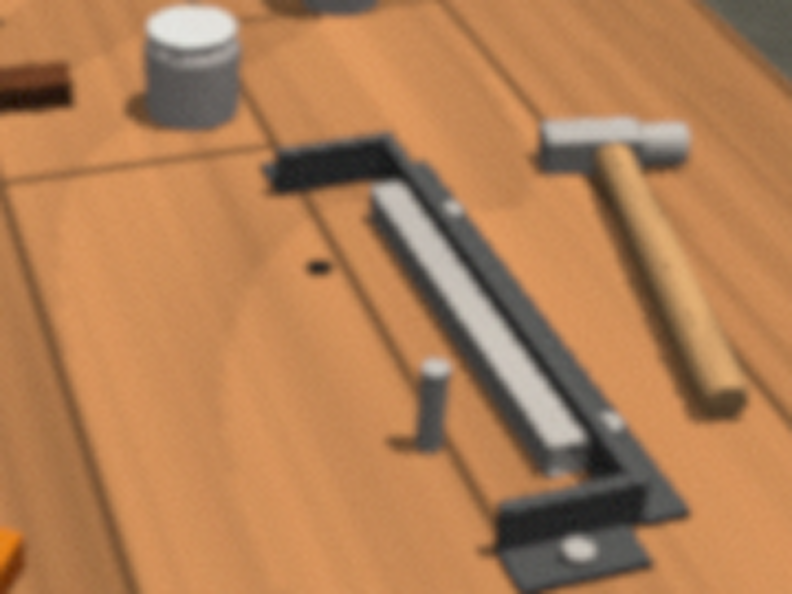

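```bash
python3 -c "
from h import *
tube([(150,102),(602,91),(602,128),(153,140)],220,135,4.4)
job.hand_in()"
```

```text
corners [[0.0643, 0.1225], [0.064, -0.1187], [0.0436, -0.1179], [0.0432, 0.121]]
centre [0.0538 0.0017] phi 0.0 len 0.2401
the job is handed in; nothing more can be done
```

The tube is in the bay behind the post and flat against the back fence, and I handed the job in at about 20 s of the 72 s allowed.

**How it went in:** I used the closed fingers only.
1. Pushed the tube left from its right end.
2. Pushed the right end forward, to about 0.53 rad.
3. Moved it square-on until its line cleared the post.
4. Slid it in along its axis behind the post, then swung the left end in.
5. Pushed its middle against the fence until I felt contact, about 7 N.

**Last checks, from the top camera before hand-in:**

| Check | Measured | Allowed |
|---|---|---|
| Tube x in the jig frame | 0.054 m | 0.046 to 0.062 m |
| Tube y in the jig frame | 0.002 m | -0.04 to 0.04 m |
| Angle to the fence | about 0.00 rad | below 0.06 rad |

- **Side view:** it shows the tube lying flat on the bench.
- **Bystanders:** all of them look to be at the same pixels as at the start. I compared them by eye only.
- **Limits of the checks:** none failed or disagreed. Positions are good to about 2 mm because of the camera calibration.

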